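# Test the trip switch of the under-stairs consumer unit

## Robot

A 7-joint arm with a two-finger parallel gripper is mounted at the origin on the work surface. World frame = base frame: x ahead of the robot, y to its left, z up, the work surface at z = 0. Lengths are in m, angles in rad, forces in N, time in s.
With the tool pointing down it reaches from about 0.35 to 0.9 m from the base axis. Payload 8.1 kg.
Tool frame: the origin (TCP) lies on the centre line of the jaws, within the pads' length; the fingertips stand arm.tips_ahead ahead of it and the grasp point (between the pads) lies 8 mm behind it (arm.tips_ahead is the distance from the TCP to the fingertips, in m); z points along the fingers, y is the direction in which the jaws open and shut (so a half turn about z gives the same grasp; the last joint's range is limited). The gripper opens to 92 mm and grips with 3 to 60 N. Pads are 19 mm wide; open, the fingers measure 130 mm over their backs; the gripper's body (75 mm by 190 mm) begins 47 mm behind the grasp point.
Start: joints at [-1.449, 0.434, 0.025, 1.573, -0.012, 1.134, -0.075], TCP at [0.139, 0.609, 0.238] pointing down, gripper open.
Joint ranges: [-2.62, 2.62], [-0.44, 2.09], [-1.27, 1.32], [0.08, 2.57], [-1.32, 4.46], [0.12, 2], [-2.74, 2.74]. Speed limits (rad/s): [2.22, 2.22, 3.01, 3.01, 3.14, 3.14, 3.14].

## Interface

Orientations are given as a rotation vector (axis times angle).
In Python, from cell import arm gives the robot as it stands. The module is installed in compiled form; this text tells all that it offers.
- The arm moves only by the tool jog_arm, never from a script. Its argument "moves" is a list of rows, each an object with "twist": the turn, a rotation vector about the tool's x, y, z in units of 10 degrees (1.0 is 10 degrees), a list of three; "xyz": the shift along the tool's x, y, z in units of 60 mm (1.0 is 60 mm), a list of three; "grip": the closure, from -1 (fully open) to 1 (shut). A call has 1 to 5 rows; each row is the pose to reach, as a shift and turn from the pose commanded when the call began, along the tool's axes at that moment; what a row does not reach only later rows make up. A row lasts 1/8 s, in which the tool goes at most 62.5 mm and 10.7 degrees, less where a joint would pass 70% of its speed; a pose out of reach is approached as far as the arm can. A call with a gripper value outside its range is refused whole. The fingers move at their own pace and stop on an object; "force" is the grip in N (left out, the last holds). Time passes only in rows, so rows that repeat a pose let the fingers close. It gives the time, the measured TCP pose, the force and the opening at its end, in the units of the state.
- arm.observe(): the state, without advancing time (a new reading comes with each control period).
- arm.get_image(name): name is "side" or "top" or "wrist"; returns the picture (480x640x3 uint8, blue, green, red); there is no depth.
- arm.camera_params(name): a dict with "mtx" (3x3 intrinsics, pixels), "T" (4x4, takes a point from camera to world coordinates); the wrist camera has in their place "T_tool_cam" (4x4, takes a point from camera to tool coordinates, whose origin is the TCP and whose axes are the flange's). Camera axes: x right, y down, z forward; pixel columns grow to the right and rows downward; lengths in m; the calibration is good to about 2 mm. A picture is of the moment at which its call begins: read the wrist's pose just before it. camera_params takes no time and is no camera call.
- arm.sign_off(): hands the job in, once; it reports no verdict.
The state is a dict: "clock": time; "joints": joint angles; "dq": joint speeds; "joint_efforts": joint torques, N m; "position": TCP position; "ee_rot": TCP orientation; "force": force on the tool from outside, world axes, zero at the start; "ft_torque": the same for the moment, N m; "width": opening from 0.0 (shut) to 1.0 (fully open).
Only numpy, scipy, OpenCV 4.12 (cv2) and the standard library are available. Lean on these libraries where they do the work, as an engineer would, in place of code of your own. Each camera call takes 0.05 s, during which the arm holds its last target. There are 200 camera calls.

## Task

Do the monthly safety test of the consumer unit on the desk: push the round test button all the way in so that the wide lever of the same module drops, then lift that lever back up until it latches and stays up by itself. Leave the two neighbouring switches and the small things on the desk as they are, and do not bump the light bar above the unit.

Things in the scene. Friction and masses are not known exactly. Their poses are not given: they have to be found in the camera images.
- unit: White consumer unit 172 x 262 x 55 mm, leaning on a low stand, fixed. Carries three white modules (70 mm wide, 124 mm along the slope, 76 mm pitch along y); only one has a test button, in any of the three places. Origin on the desk under the middle of the face, 110 mm below it; z up, x level towards the unit's back, y level along the row.
- rcd: The module with the test button; axes as the unit. Origin on the desk, 110 mm under the middle of its face. In its axes 'out of the face' is (-0.5, 0, 0.866), 30 deg from vertical towards the robot, and 'up the face' is (0.866, 0, 0.5). From the face's middle: button 47 mm down the face; lever pivot 8 mm up the face, 5 mm under it.
- button_top (a point): Centre of the outer end of the round grey test button, 24 mm diameter, standing 10 mm out of the face. It slides straight into the face, 7 mm of travel, against a spring (2 N at the start, 5.5 N fully in).
- rcd_button (a joint): How far the test button is in, m: 0 out, 0.007 fully in. The lever is let go at about 0.0045. It springs back when released.
- rcd_tip (a point): Middle of the outer end of the wide black lever of the tested module: a flat paddle 30 mm wide along y, 9 mm thick, reaching 47 mm from its pivot. Its pivot axis runs along y.
- rcd_lever (a joint): Angle of the wide lever, rad. Up and latched it rests at about 0.04; 0 leans 0.5 rad up the face from the face's normal. 1.05: dropped, leaning 0.55 rad down the face. A spring pulls it down. Pushed up the face a little past 0 (stop at -0.1) it latches; the last 0.6 rad takes up to 0.2 N m (5 to 8 N at 25 mm or more from the pivot).
- breaker_a_tip (a point): Middle of the end of the narrow black lever (14 mm wide, 9 mm thick, 47 mm from its pivot) of a neighbouring module without a button; it starts up. It turns stiffly and stays where it is put; leave it alone.
- breaker_b_tip (a point): The same for the other neighbouring module; its narrow lever starts down, a spare circuit. Leave it alone.
- lamp: Aluminium light bar over the unit, 10 x 330 x 14 mm along y, fixed. Origin and axes of the unit; the bar's middle is 60 mm before (-x) and 433 mm above it, 14 mm in front of the button, so a hand cannot come straight down on the module but must lean like the face. Its 10 mm posts stand 85 mm behind the origin, 155 mm to each side.
- mug: White mug, 80 mm diameter, 90 mm tall, origin under its middle. Bystander beside the unit.
- vase: Small closed white vase, 68 mm diameter, 130 mm tall, origin under its middle. Bystander beside the unit.
- screwdriver: Screwdriver, 150 mm long with a black handle, lying on the desk in front of the unit. Bystander.
- notebook: Notebook 150 x 105 x 14 mm lying in front of the unit. Bystander.
- torch: Small aluminium torch 115 mm long, 32 mm thick, lying in front of the unit. Bystander.
- dish: Terracotta dish 90 mm diameter, 30 mm tall, origin under its middle. Bystander.

How it is judged:
On the way, in this order (a step that is already met when the one before it is completed fails the run):
1. the test button is pushed in (value of joint rcd_button above 0.003 m).
2. the wide lever has dropped (value of joint rcd_lever above 0.85 rad), for 0.1 s.
At the end, for the whole second after the job is handed in: The wide lever is up and latched (within 0.12 rad of its up position), at rest, and the test button is out (within 1.5 mm) (value of joint rcd_lever below 0.12 rad and value of joint rcd_button below 0.0015 m and velocity of joint rcd_lever between -0.05 and 0.05 rad/s); the robot touches nothing.
It fails at once if a neighbouring switch was moved by more than 6 mm at its end (distance of any of breaker_a_tip, breaker_b_tip from where it was at the start of the episode above 0.006 m).
It fails at once if the light bar was bumped (over 8 N) (contact force between any of the arm, the fingers and lamp above 8 N).
It fails at once if a small thing on the desk was shifted by more than 30 mm or knocked over (distance of any of mug, vase, screwdriver, notebook, torch, dish from where it was at the start of the episode above 0.03 m or angle between any of mug, vase's own z axis and vertical above 0.5 rad).
It also fails if it takes over 42 s, if anything falls off the work surface, if the arm or the gripper's body presses on something with over 40 N, if the wrist force passes 120 N, or if a joint passes its speed limit or range.

## Working session

There is one attempt and no reset: what is moved stays moved. The work goes in short steps, Python scripts to look and compute and a tool call to move; the robot and the scene stay as the last step left them, time stands still between calls to the robot, and variables do not carry over. Pictures are saved under pics/ and viewed, about 8 in all and at most 12, crops included, and the job is handed in when it is done.

Besides the shell and the picture viewer there is one more tool, called after "Request:" as name(argument=value, ...), one argument or row to a line, values as JSON. jog_arm: Moves the arm, as the interface text tells. Its arguments: {"type":"object","properties":{"moves":{"type":"array","items":{"type":"object","properties":{"twist":{"type":"array","items":{"type":"number"}},"xyz":{"type":"array","items":{"type":"number"}},"grip":{"type":"number"}}}},"force":{"type":"number"}},"required":["moves"]}

```bash
mkdir -p pics; python3 - <<'E'
from cell import arm
import cv2
s=arm.observe();print(s); 
try: print(arm.tips_ahead)
except Exception as e: print(e)
for n in("side","top"):
    cv2.imwrite(f"pics/{n}0.png",arm.get_image(n)); p=arm.camera_params(n);print(p)
print(arm.camera_params("wrist"))
E
```

```text
{'clock': 0.0, 'joints': array([-1.44856429,  0.43519104,  0.02497819,  1.57411603, -0.01158407,
        1.13398383, -0.07512508]), 'dq': array([ 4.96806375e-04, -2.56675647e-04,  4.71445002e-04,  4.65013571e-05,
        1.00036809e-03, -3.73628282e-04, -5.63842514e-04]), 'joint_efforts': array([-1.37146806e-03, -6.67840219e+01,  9.84877199e-01, -3.14466333e+01,
       -6.05312688e-02,  4.30274627e-02,  1.64396351e-04]), 'position': array([0.13929079, 0.60876893, 0.23695754]), 'ee_rot': array([-3.52565180e-01, -3.12172837e+00,  2.44012578e-03]), 'force': array([ 0.85437991, -0.14026391,  0.1986718 ]), 'ft_torque': array([ 0.00468814,  0.00079892, -0.01392169]), 'width': 0.9981980006453656}
0.011
{'mtx': array([[556.83072741,   0.        , 320.73475986],
       [  0.        , 556.83072741, 237.6905308 ],
       [  0.        ,   0.        ,   1.        ]]), 'T': array([[ 0.81628719, -0.37140346,  0.44241913,  0.13272999],
       [-0.57754596, -0.53902212,  0.61310343, -0.66085632],
       [ 0.01076496, -0.75598586, -0.65449942,  0.85315826],
       [ 0.        ,  0.        ,  0.       
[... 251 characters left out ...]
    [-0.99945811,  0.01744977, -0.02791054,  0.04533849],
       [ 0.02488369, -0.15452126, -0.98767605,  0.99127447],
       [ 0.        ,  0.        ,  0.        ,  1.        ]])}
{'mtx': array([[385.6006578 ,   0.        , 318.23602598],
       [  0.        , 385.6006578 , 241.64355461],
       [  0.        ,   0.        ,   1.        ]]), 'T_tool_cam': array([[-1.72280401e-05, -9.66822036e-01, -2.55450875e-01,
         6.84035068e-02],
       [ 9.99999951e-01, -9.63593204e-05,  2.97255882e-04,
        -7.71843260e-04],
       [-3.12008610e-04, -2.55450857e-01,  9.66821991e-01,
        -1.47499188e-01],
       [ 0.00000000e+00,  0.00000000e+00,  0.00000000e+00,
         1.00000000e+00]])}
```

View pics/side0.png

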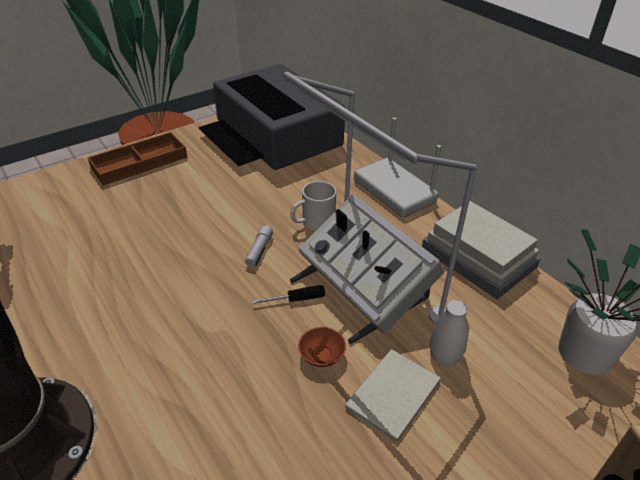

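View pics/top0.png

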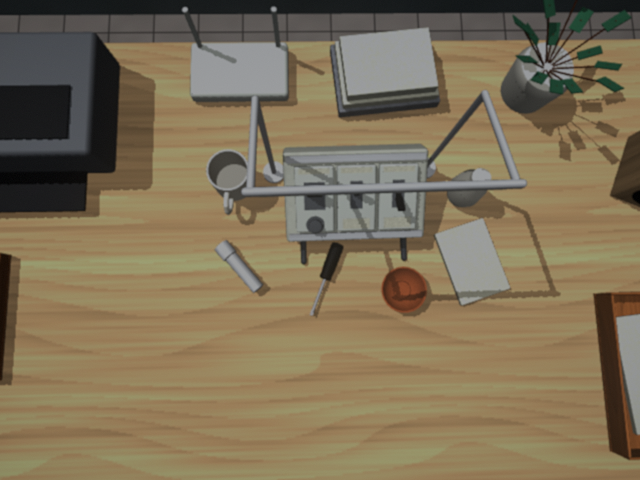

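The unit stands at the middle. The test button is on the module at the +y end: side (321,246), top (315,226). I'll enlarge both views.

```bash
python3 - <<'E'
import cv2,numpy as np
a=cv2.imread("pics/side0.png")[185:325,280:450]; b=cv2.imread("pics/top0.png")[80:260,235:535]
cv2.imwrite("pics/c1.png",cv2.resize(a,None,fx=4,fy=4,interpolation=cv2.INTER_CUBIC))
cv2.imwrite("pics/c2.png",cv2.resize(cv2.convertScaleAbs(b,alpha=1.6),None,fx=2.666667,fy=2.666667,interpolation=cv2.INTER_CUBIC))
E
```

```text
(no output)
```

View pics/c1.png

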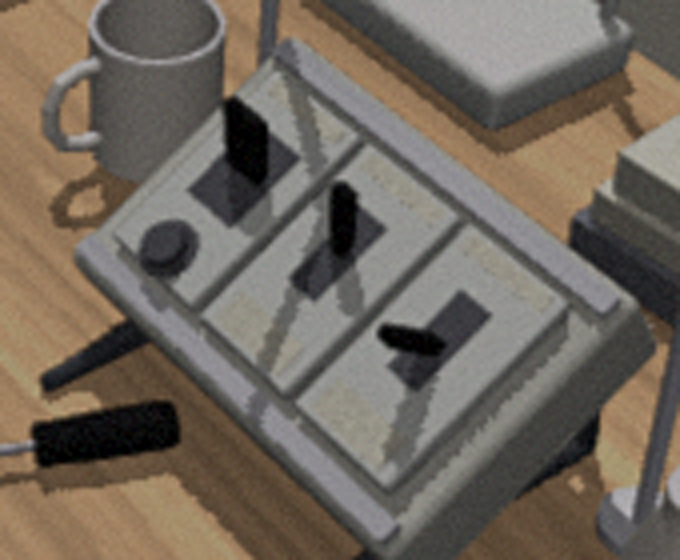

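View pics/c2.png

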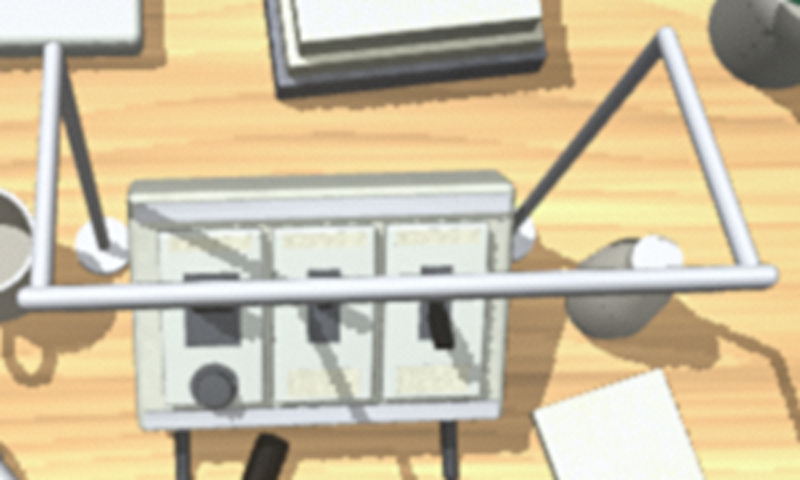

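```bash
cat > h.py <<'E'
import numpy as np,cv2
from scipy.spatial.transform import Rotation as R
N=np.array([-.5,0,.866]);U=np.array([.866,0,.5]);Y=np.array([0,1,0.])
def proj(p,P,T=None):
    T=p["T"] if T is None else T; q=(np.asarray(P)-T[:3,3])@T[:3,:3]; q=q@p["mtx"].T; return q[...,:2]/q[...,2:]
def F(u,y,n): return np.array([0,0,.110])+u*U+y*Y+n*N   # unit axes
def W(P,pose): x,y,z,a=pose; return R.from_rotvec([0,0,a]).apply(P)+[x,y,z]
def tip(q,y,L=.047):
    a=.5-q; return F(.008+L*np.sin(a),y,-.005+L*np.cos(a))
E
python3 - <<'E'
from h import *
from cell import arm
from scipy.optimize import least_squares
c1=lambda x,y:((x+.5)/4-.5+280,(y+.5)/4-.5+185)
k=300*2.666667/300
c2=lambda x,y:((x+.5)/k-.5+235,(y+.5)/k-.5+80)
L=[F(-.047,.076,.010),F(-.062,.111,0),F(.062,-.111,0),F(-.062,-.111,0),tip(.04,.076)]
lamp=[np.array([-.06,s*.165,.433]) for s in(1,-1)]
S=[(0,c1(166,243)),(1,c1(118,237)),(2,c1(567,316)),(3,c1(390,488)),(4,c1(246,112))]
T=[(0,c2(213,386)),(1,c2(163,407)),(2,c2(487,224)),(3,c2(491,397))]
A=L+lamp
T+=[(5,c2(20,297)),(6,c2(777,276))]; S+=[(5,(287,75)),(6,(416,158))]
ps,pt=arm.camera_params("side"),arm.camera_params("top")
def res(v):
    r=[]
    for p,M in((ps,S),(pt,T)):
        for i,m in M: r.append(proj(p,W(A[i],v))-m)
    return np.ravel(r)
s=least_squares(res,[.55,.05,0,0],loss="soft_l1")
print(s.x);print(res(s.x).reshape(-1,2).round(1))
v=s.x; print("button",W(L[0],v),"tip up",W(L[4],v),"tip down",W(tip(1.05,.076),v),"pivot",W(F(.008,.076,-.005),v),"lamp",W(lamp[0],v),W(lamp[1],v))
E
```

```text
[ 6.77060942e-01 -4.39885146e-02 -5.39585207e-04  9.76734237e-03]
[[-1.2 -0.2]
 [-2.1 -0.6]
 [ 0.3 -2.8]
 [-1.9  1.4]
 [ 0.1 -0.1]
 [-1.8  0.2]
 [ 0.2  3. ]
 [ 1.1  0.7]
 [ 1.  -1. ]
 [ 2.2 -0.8]
 [-3.  -0.4]
 [-0.2 -1. ]
 [ 0.  -0.1]]
button [0.63061882 0.03156148 0.09462041] tip up [0.68275867 0.03207076 0.15603432] tip down [0.64443941 0.03169648 0.13154672] pivot [0.68574619 0.03209995 0.10913041] lamp [0.61545222 0.12041758 0.43246041] [ 0.61867539 -0.20956668  0.43246041]
```

```bash
cat >> h.py <<'E'
POSE=[.67706,-.04399,-.0005,.0098]
YB=.076
def goal(u,n,y=YB,tilt=0.):
    "fingertips at (u,y,n) of unit face, tool z into the face; tilt leans the hand further down the face"
    z=R.from_rotvec([0,0,POSE[3]])
    M=z*R.from_matrix(np.c_[-U,Y,-N])*R.from_rotvec([0,-tilt,0])
    return W(F(u,y,n),POSE)-.011*M.as_matrix()[:,2],M
def go(s,p,M):
    M0=R.from_rotvec(s["ee_rot"]); d=M0.inv().apply(p-s["position"])/.06
    t=(M0.inv()*M).as_rotvec()/np.radians(10)
    print("t",round(s["clock"],2),"pos",s["position"].round(4),"force",s["force"].round(1),"-> xyz",d.round(3),"twist",t.round(3))
def where(s):
    M0=R.from_rotvec(s["ee_rot"]).as_matrix(); tp=s["position"]+.011*M0[:,2]
    q=R.from_rotvec([0,0,-POSE[3]]).apply(tp-POSE[:3])-[0,0,.11]
    print("fingertips u,y,n mm",(1e3*np.array([q@U,q[1],q@N])).round(1))
E
python3 - <<'E'
from h import *
from cell import arm
go(arm.observe(),*goal(-.047,.13))
E
```

```text
t 0.1 pos [0.1393 0.6088 0.237 ] force [ 0.5 -0.4 -0.4] -> xyz [-9.067 -7.806  0.494] twist [-0.36  -2.987 -1.312]
```

Request:
jog_arm(
  moves=[
    {"xyz": [-9.07,-7.81,0.49],"twist": [-0.36,-2.99,-1.31],"grip": 1},
    {"xyz": [-9.07,-7.81,0.49],"twist": [-0.36,-2.99,-1.31],"grip": 1},
    {"xyz": [-9.07,-7.81,0.49],"twist": [-0.36,-2.99,-1.31],"grip": 1},
    {"xyz": [-9.07,-7.81,0.49],"twist": [-0.36,-2.99,-1.31],"grip": 1},
    {"xyz": [-9.07,-7.81,0.49],"twist": [-0.36,-2.99,-1.31],"grip": 1},
  ],
)

```text
clock: 0.72
position: [0.3245, 0.3565, 0.2245]
ee_rot: [-0.016, 2.617, 0.005]
force: [1.9, 0.5, 0.2]
width: 0.507
```

```bash
python3 - <<'E'
from h import *
from cell import arm
s=arm.observe();print(s["width"],s["joints"].round(2));go(s,*goal(-.047,.13))
E
```

```text
0.5068750947558528 [-1.52  0.11  0.22  2.22  0.7   0.8  -0.22]
t 0.72 pos [0.3245 0.3565 0.2245] force [1.9 0.5 0.2] -> xyz [-3.278 -5.476  2.208] twist [0.01  0.005 0.011]
```

Request:
jog_arm(
  moves=[
    {"xyz": [-3.28,-5.48,2.21],"grip": 1},
    {"xyz": [-3.28,-5.48,2.21],"grip": 1},
    {"xyz": [-3.28,-5.48,2.21],"grip": 1},
    {"xyz": [-3.28,-5.48,2.21],"grip": 1},
    {"xyz": [-3.28,-5.48,2.21],"grip": 1},
  ],
)

```text
invalid input at $.moves[0]: expected keys twist, xyz, grip
```

```bash
python3 - <<'E'
from h import *
from cell import arm
s=arm.observe();print(s["width"],s["joints"].round(2));go(s,*goal(-.047,.13))
E
```

```text
0.5068750947558528 [-1.52  0.11  0.22  2.22  0.7   0.8  -0.22]
t 0.72 pos [0.3245 0.3565 0.2245] force [1.9 0.5 0.2] -> xyz [-3.278 -5.476  2.208] twist [0.01  0.005 0.011]
```

Request:
jog_arm(
  moves=[
    {"xyz": [-3.28,-5.48,2.21],"twist": [0,0,0],"grip": 1},
    {"xyz": [-3.28,-5.48,2.21],"twist": [0,0,0],"grip": 1},
    {"xyz": [-3.28,-5.48,2.21],"twist": [0,0,0],"grip": 1},
    {"xyz": [-3.28,-5.48,2.21],"twist": [0,0,0],"grip": 1},
    {"xyz": [-3.28,-5.48,2.21],"twist": [0,0,0],"grip": 1},
  ],
)

```text
clock: 1.35
position: [0.5044, 0.1122, 0.212]
ee_rot: [-0.012, 2.62, 0.006]
force: [-0.7, 2.0, -0.1]
width: 0.008
```

```bash
python3 - <<'E'
from h import *
from cell import arm
s=arm.observe();print(s["width"],s["joints"].round(2));go(s,*goal(-.047,.13))
E
```

```text
0.008071654454107227 [-1.04  0.05  0.6   2.33  0.58  0.35  0.63]
t 1.35 pos [0.5044 0.1122 0.212 ] force [-0.7  2.  -0.1] -> xyz [-0.836 -1.364  0.552] twist [ 0.011 -0.009 -0.008]
```

Request:
jog_arm(
  moves=[
    {"xyz": [-0.84,-1.36,0.55],"twist": [0,0,0],"grip": 1},
    {"xyz": [-0.84,-1.36,0.55],"twist": [0,0,0],"grip": 1},
    {"xyz": [-0.84,-1.36,0.55],"twist": [0,0,0],"grip": 1},
    {"xyz": [-0.84,-1.36,0.55],"twist": [0,0,0],"grip": 1},
  ],
)

```text
clock: 1.85
position: [0.5651, 0.0305, 0.208]
ee_rot: [-0.006, 2.621, 0.004]
force: [0.9, 0.5, -0.2]
width: 0.004
```

```bash
python3 - <<'E'
from h import *
from cell import arm
s=arm.observe();print(s["width"],s["joints"].round(2));go(s,*goal(-.047,.13));where(s)
im=arm.get_image("wrist");p=arm.camera_params("wrist")
T=np.eye(4);T[:3,:3]=R.from_rotvec(s["ee_rot"]).as_matrix();T[:3,3]=s["position"];T=T@p["T_tool_cam"]
big=cv2.resize(im,(800,600))
for P in [F(-.047,.076,.01),tip(.04,.076)]+[F(a,b,0) for a in(-.062,.062) for b in(.111,.041,.035)]:
    c=proj(p,W(P,POSE),T);print(c.round(1)); cv2.circle(big,tuple(int(x) for x in c*1.25),2,(0,0,255),-1)
cv2.imwrite("pics/w1.png",big);cv2.imwrite("pics/w1raw.png",im);np.save("T1.npy",T)
E
```

```text
0.004301693510438402 [-0.64  0.14  0.49  2.24  0.07  0.26  1.34]
t 1.85 pos [0.5651 0.0305 0.208 ] force [ 0.9  0.5 -0.2] -> xyz [-0.001  0.008 -0.002] twist [-0.006 -0.015 -0.029]
fingertips u,y,n mm [-47.1  75.5 129.9]
[320.  235.4]
[320.6 345.9]
[366.  212.8]
[273.7 213.3]
[265.8 213.3]
[362.2 358.5]
[278.8 358.8]
[271.7 358.9]
```

View pics/w1.png

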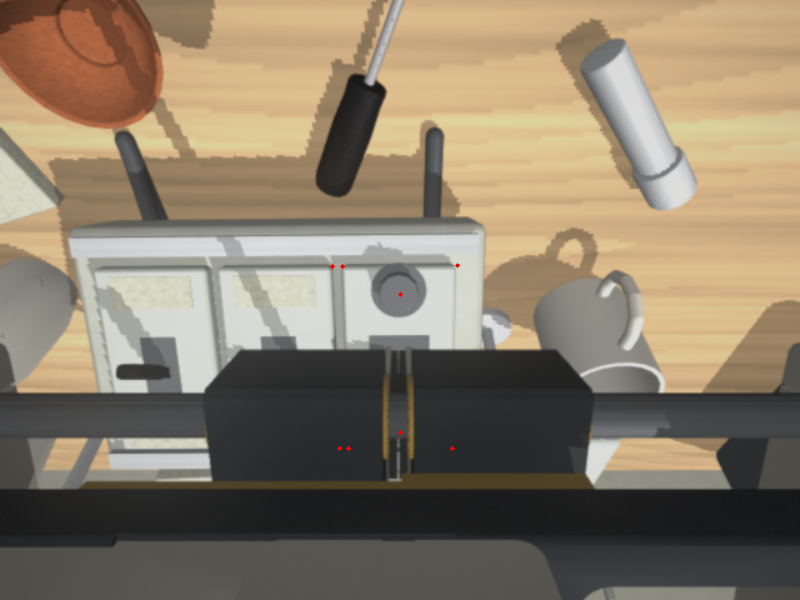

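Button's outer end at (399,291) against the predicted (400,294), so the fit is within about 1.5 mm. The closed fingers' shape is unclear here, so I'll check it from the side.

```bash
python3 - <<'E'
from h import *
from cell import arm
im=arm.get_image("side");s=arm.observe();p=arm.camera_params("side")
c=proj(p,s["position"]);print(c)
x,y=(c-[85,90]).astype(int); cv2.imwrite("pics/s1.png",cv2.resize(im[y:y+140,x:x+180],None,fx=4,fy=4,interpolation=cv2.INTER_CUBIC)); print(x,y)
M=R.from_rotvec(s["ee_rot"])
for t in([0,0,.011],[.0095,0,.011],[-.0095,0,.011]): print(((proj(p,s["position"]+M.apply(t))-[x,y])*4).round())
E
```

```text
[290.8611141  212.84306193]
205 122
[354. 375.]
[339. 389.]
[368. 361.]
```

View pics/s1.png

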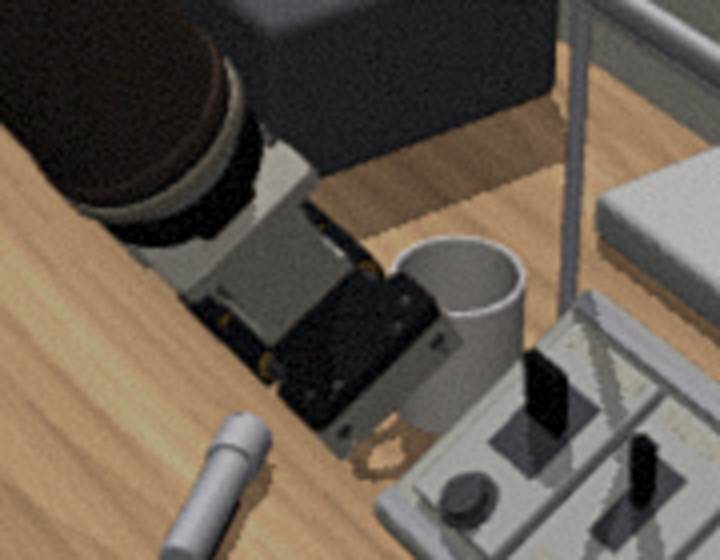

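```bash
python3 - <<'E'
from h import *
from cell import arm
s=arm.observe();p=arm.camera_params("side");M=R.from_rotvec(s["ee_rot"])
for y in(-.019,-.055,-.095):
  for z in(.011,-.025,-.039,-.07,-.12):
    print(y,z,[((proj(p,s["position"]+M.apply([x,y,z]))-[205,122])*4).round().tolist() for x in(.0375,.0095,-.0095,-.0375)])
E
```

```text
-0.019 0.011 [[319.0, 453.0], [362.0, 410.0], [391.0, 382.0], [434.0, 340.0]]
-0.019 -0.025 [[283.0, 415.0], [328.0, 372.0], [358.0, 342.0], [402.0, 299.0]]
-0.019 -0.039 [[269.0, 400.0], [314.0, 356.0], [344.0, 326.0], [389.0, 283.0]]
-0.019 -0.07 [[236.0, 365.0], [282.0, 320.0], [313.0, 290.0], [359.0, 245.0]]
-0.019 -0.12 [[179.0, 305.0], [227.0, 258.0], [260.0, 226.0], [308.0, 180.0]]
-0.055 0.011 [[362.0, 495.0], [406.0, 452.0], [436.0, 423.0], [479.0, 380.0]]
-0.055 -0.025 [[327.0, 458.0], [372.0, 413.0], [403.0, 383.0], [448.0, 339.0]]
-0.055 -0.039 [[313.0, 443.0], [359.0, 398.0], [390.0, 367.0], [435.0, 323.0]]
-0.055 -0.07 [[280.0, 408.0], [327.0, 362.0], [359.0, 331.0], [406.0, 285.0]]
-0.055 -0.12 [[224.0, 348.0], [273.0, 300.0], [307.0, 268.0], [355.0, 220.0]]
-0.095 0.011 [[412.0, 544.0], [457.0, 500.0], [487.0, 470.0], [532.0, 426.0]]
-0.095 -0.025 [[378.0, 508.0], [424.0, 462.0], [455.0, 431.0], [501.0, 386.0]]
-0.095 -0.039 [[364.0, 493.0], [411.0, 447.0], [442.0, 415.0], [489.0, 369.0]]
-0.095 -0.07 [[332.0, 458.0], [380.0, 411.0], [413.0, 379.0], [460.0, 332.0]]
-0.095 -0.12 [[277.0, 399.0], [327.0, 350.0], [361.0, 317.0], [411.0, 268.0]]
```

The gripper matches the description: the 190 x 75 mm body is well behind the tips and the fingers are hidden behind it. Approaching the button.

Request:
jog_arm(
  moves=[
    {"xyz": [0.03,0.01,0.9],"twist": [0,0,0],"grip": 1},
    {"xyz": [0.03,0.01,1.7],"twist": [0,0,0],"grip": 1},
    {"xyz": [0.03,0.01,1.85],"twist": [0,0,0],"grip": 1},
    {"xyz": [0.03,0.01,1.85],"twist": [0,0,0],"grip": 1},
  ],
)

```text
clock: 2.45
position: [0.6052, 0.0423, 0.1254]
ee_rot: [-0.019, 2.639, 0.028]
force: [-0.1, 0.6, -0.5]
width: 0.008
```

```bash
python3 - <<'E'
from h import *
from cell import arm
s=arm.observe();print(s["width"],s["joints"].round(2));go(s,*goal(-.0485,.0035));where(s)
E
```

```text
0.007507708640247322 [-0.56  0.37  0.45  2.23 -0.93  0.12  2.32]
t 2.45 pos [0.6052 0.0423 0.1254] force [-0.1  0.6 -0.5] -> xyz [-0.097 -0.193  0.574] twist [ 0.107 -0.12  -0.   ]
fingertips u,y,n mm [-53.8  87.2  38.3]
```

Joint 6 ran into its lower limit (0.12): the forearm lines up with the tool there. I'll back off and swing the wrist over to the other branch (j5 near pi), then use a slightly larger lean.

Request:
jog_arm(
  moves=[
    {"xyz": [-0.1,-0.2,-1.0],"twist": [0.1,-0.1,0],"grip": 1},
    {"xyz": [-0.1,-0.2,-2.0],"twist": [0.1,-0.1,0],"grip": 1},
    {"xyz": [-0.1,-0.2,-2.4],"twist": [0.1,-0.1,0],"grip": 1},
    {"xyz": [-0.1,-0.2,-2.4],"twist": [0.1,-0.1,0],"grip": 1},
  ],
)

```text
clock: 2.95
position: [0.5522, 0.0437, 0.233]
ee_rot: [-0.043, 2.626, 0.028]
force: [-1.4, -0.1, 0.2]
width: 0.007
```

```bash
cat > st.py <<'E'
from h import *
from cell import arm
import sys
s=arm.observe();print(s["width"],s["joints"].round(2));where(s)
a=[float(v) for v in sys.argv[1:]]
if a: go(s,*goal(a[0]/1e3,a[1]/1e3,YB,np.radians(a[2])))
E
python3 st.py -48.5 180 0
```

```text
0.006834589398044308 [-1.24  0.1   1.13  2.25 -0.17  0.33  1.61]
fingertips u,y,n mm [-45.7  89.1 157.9]
t 2.95 pos [0.5522 0.0437 0.233 ] force [-1.4 -0.1  0.2] -> xyz [ 0.055 -0.205 -0.372] twist [ 0.132 -0.049  0.097]
```

Request:
jog_arm(
  moves=[
    {"xyz": [0,0,0],"twist": [1,0,0],"grip": 1},
    {"xyz": [0,0,0],"twist": [1,0,0],"grip": 1},
  ],
)

```text
clock: 3.2
position: [0.5526, 0.0441, 0.233]
ee_rot: [0.018, 2.617, -0.201]
force: [0.3, 0.7, -0.9]
width: 0.004
```

```bash
python3 st.py -48.5 180 0
```

```text
0.004131082117555408 [-1.47  0.22  1.3   2.24  0.14  0.37  1.21]
fingertips u,y,n mm [-45.4  87.7 157.9]
t 3.2 pos [0.5526 0.0441 0.233 ] force [ 0.3  0.7 -0.9] -> xyz [ 0.059 -0.274 -0.333] twist [-0.868 -0.033  0.099]
```

Request:
jog_arm(
  moves=[
    {"xyz": [0,0,0],"twist": [1,0,0],"grip": 1},
    {"xyz": [0,0,0],"twist": [2,0,0],"grip": 1},
    {"xyz": [0,0,0],"twist": [2,0,0],"grip": 1},
  ],
)

```text
clock: 3.58
position: [0.5536, 0.0472, 0.2314]
ee_rot: [0.125, 2.545, -0.667]
force: [-0.2, 0.4, 0.5]
width: 0.005
```

```bash
python3 st.py -48.5 180 0
```

```text
0.005377372498596487 [-1.52  0.53  1.26  2.16  0.32  0.54  0.84]
fingertips u,y,n mm [-45.1  87.  157.2]
t 3.58 pos [0.5536 0.0472 0.2314] force [-0.2  0.4  0.5] -> xyz [ 0.067 -0.432 -0.22 ] twist [-2.908 -0.005  0.173]
```

Request:
jog_arm(
  moves=[
    {"xyz": [0,0,0],"twist": [0,-1,0],"grip": 1},
    {"xyz": [0,0,0],"twist": [0,-2,0],"grip": 1},
    {"xyz": [0,0,0],"twist": [0,-2,0],"grip": 1},
  ],
)

```text
clock: 3.95
position: [0.5803, 0.0317, 0.248]
ee_rot: [0.086, 2.252, -0.68]
force: [0.3, -0.6, 0.0]
width: 0.008
```

```bash
python3 st.py -48.5 180 20
```

```text
0.0075980812312806114 [-1.57  0.62  1.31  2.32  1.08  0.28  0.01]
fingertips u,y,n mm [-10.7  71.1 159. ]
t 3.95 pos [0.5803 0.0317 0.248 ] force [ 0.3 -0.6  0. ] -> xyz [ 0.521 -0.213 -0.481] twist [-3.013 -0.312  0.916]
```

Request:
jog_arm(
  moves=[
    {"xyz": [0.5,-0.2,-0.5],"twist": [0,-1,0],"grip": 1},
    {"xyz": [0.5,-0.2,-0.5],"twist": [0,-1.5,0],"grip": 1},
    {"xyz": [0.5,-0.2,-0.5],"twist": [0,-1.5,0],"grip": 1},
  ],
)

```text
clock: 4.32
position: [0.541, 0.0149, 0.2511]
ee_rot: [0.053, 2.071, -0.732]
force: [-0.9, -1.1, -0.3]
width: 0.004
```

```bash
python3 st.py -48.5 180 30
```

```text
0.004414906862983096 [-1.61  0.63  1.2   2.51  1.78  0.48 -0.82]
fingertips u,y,n mm [-41.7  54.4 182.3]
t 4.33 pos [0.541  0.0149 0.2511] force [-0.9 -1.1 -0.3] -> xyz [ 0.056  0.22  -0.183] twist [-3.161 -0.312  1.483]
```

Request:
jog_arm(
  moves=[
    {"xyz": [0.06,0.22,-0.2],"twist": [-1,-0.1,0.5],"grip": 1},
    {"xyz": [0.06,0.22,-0.2],"twist": [-2,-0.2,1],"grip": 1},
    {"xyz": [0.06,0.22,-0.2],"twist": [-3.16,-0.3,1.48],"grip": 1},
    {"xyz": [0.06,0.22,-0.2],"twist": [-3.16,-0.3,1.48],"grip": 1},
  ],
)

```text
clock: 4.82
position: [0.5353, 0.0246, 0.2146]
ee_rot: [0.018, 2.196, -0.391]
force: [-0.5, 0.0, -0.6]
width: 0.007
```

```bash
python3 st.py -48.5 150 20
```

```text
0.0066680367119566625 [-0.93  0.23  0.34  2.56  1.93  0.73 -0.86]
fingertips u,y,n mm [-65.4  66.7 151.9]
t 4.83 pos [0.5353 0.0246 0.2146] force [-0.5  0.  -0.6] -> xyz [-0.272  0.103  0.101] twist [-1.722  0.28   0.658]
```

Request:
jog_arm(
  moves=[
    {"xyz": [-0.27,0.1,0.1],"twist": [-1,0.15,0.35],"grip": 1},
    {"xyz": [-0.27,0.1,0.1],"twist": [-1.72,0.28,0.66],"grip": 1},
    {"xyz": [-0.27,0.1,0.1],"twist": [-1.72,0.28,0.66],"grip": 1},
  ],
)

```text
clock: 5.2
position: [0.5506, 0.029, 0.2229]
ee_rot: [-0.008, 2.268, 0.002]
force: [0.2, 0.5, -0.5]
width: 0.008
```

```bash
python3 st.py -50 60 20
```

```text
0.0076936166483929655 [-0.56  0.1   0.3   2.54  2.65  0.39 -1.3 ]
fingertips u,y,n mm [-48.4  74.2 150.7]
t 5.2 pos [0.5506 0.029  0.2229] force [ 0.2  0.5 -0.5] -> xyz [0.543 0.034 1.411] twist [-0.019  0.004 -0.005]
```

```bash
python3 - <<'E'
from h import *
from cell import arm
p=arm.camera_params("top")
def at(px,z):
    d=p["T"][:3,:3]@np.linalg.inv(p["mtx"])@[*px,1]; o=p["T"][:3,3]; return o+d*(z-o[2])/d[2]
print("mug",at((228,168),.09),"handle",at((228,208),.05))
E
python3 st.py -50 30 15
```

```text
mug [0.74207786 0.19254874 0.09      ] handle [0.67447417 0.19848414 0.05      ]
0.0076936166483929655 [-0.56  0.1   0.3   2.54  2.65  0.39 -1.3 ]
fingertips u,y,n mm [-48.4  74.2 150.7]
t 5.2 pos [0.5506 0.029  0.2229] force [ 0.2  0.5 -0.5] -> xyz [0.699 0.035 1.882] twist [-0.018  0.504 -0.006]
```

Request:
jog_arm(
  moves=[
    {"xyz": [0.35,0.035,0.94],"twist": [0,0.25,0],"grip": 1},
    {"xyz": [0.7,0.035,1.88],"twist": [0,0.5,0],"grip": 1},
    {"xyz": [0.7,0.035,1.88],"twist": [0,0.5,0],"grip": 1},
    {"xyz": [0.7,0.035,1.88],"twist": [0,0.5,0],"grip": 1},
  ],
)

```text
clock: 5.7
position: [0.6099, 0.0316, 0.1173]
ee_rot: [-0.01, 2.357, -0.003]
force: [-1.0, -0.3, 0.8]
width: 0.005
```

```bash
python3 st.py -49 4.5 15
```

```text
0.004602928932985252 [-0.4   0.43  0.21  2.44  2.96  0.49 -1.62]
fingertips u,y,n mm [-50.7  76.2  29.3]
t 5.7 pos [0.6099 0.0316 0.1173] force [-1.  -0.3  0.8] -> xyz [ 0.079 -0.001  0.407] twist [-0.036 -0.003  0.008]
```

```bash
python3 st.py -44 18 15; python3 st.py -44 5.5 15
```

```text
0.004602928932985252 [-0.4   0.43  0.21  2.44  2.96  0.49 -1.62]
fingertips u,y,n mm [-50.7  76.2  29.3]
t 5.7 pos [0.6099 0.0316 0.1173] force [-1.  -0.3  0.8] -> xyz [-0.06  -0.003  0.211] twist [-0.036 -0.003  0.008]
0.004602928932985252 [-0.4   0.43  0.21  2.44  2.96  0.49 -1.62]
fingertips u,y,n mm [-50.7  76.2  29.3]
t 5.7 pos [0.6099 0.0316 0.1173] force [-1.  -0.3  0.8] -> xyz [-0.006 -0.001  0.413] twist [-0.036 -0.003  0.008]
```

Request:
jog_arm(
  moves=[
    {"xyz": [-0.06,0,0.2],"twist": [-0.04,0,0],"grip": 1},
    {"xyz": [-0.03,0,0.32],"twist": [-0.04,0,0],"grip": 1},
    {"xyz": [-0.005,0,0.41],"twist": [-0.04,0,0],"grip": 1},
    {"xyz": [-0.005,0,0.41],"twist": [-0.04,0,0],"grip": 1},
  ],
)

```text
clock: 6.2
position: [0.6299, 0.0324, 0.1013]
ee_rot: [-0.014, 2.351, 0.007]
force: [-11.1, 1.5, 24.4]
width: 0.006
```

```bash
python3 st.py -44 4.5 15; python3 - <<'E'
from h import *
from cell import arm
s=arm.observe();print("out",R.from_rotvec([0,0,.01]).apply(N)@s["force"])
im=arm.get_image("side");cv2.imwrite("pics/s2.png",cv2.resize(im[185:325,270:440],None,fx=4,fy=4,interpolation=cv2.INTER_CUBIC))
E
```

```text
0.005765488806326233 [-0.36  0.49  0.19  2.4   3.    0.52 -1.64]
fingertips u,y,n mm [-41.4  76.9   5.5]
t 6.2 pos [0.6299 0.0324 0.1013] force [-11.1   1.5  24.4] -> xyz [ 0.045 -0.014  0.005] twist [0.011 0.027 0.005]
out 26.66615876981423
```

Bottomed out with 27 N against the spring's 5.5 N, so the button is fully in. Backing off and checking the lever.

Request:
jog_arm(
  moves=[
    {"xyz": [0.05,-0.01,-0.5],"twist": [0,0,0],"grip": 1},
    {"xyz": [0.3,-0.01,-1.2],"twist": [0,0,0],"grip": 1},
    {"xyz": [0.3,-0.01,-1.2],"twist": [0,0,0],"grip": 1},
  ],
)

```text
clock: 6.62
position: [0.5621, 0.0303, 0.1372]
ee_rot: [-0.013, 2.359, 0.005]
force: [0.3, 0.3, 0.4]
width: 0.007
```

```bash
python3 st.py -44 22 15; python3 - <<'E'
from h import *
from cell import arm
s=arm.observe();p=arm.camera_params("wrist")
T=np.eye(4);T[:3,:3]=R.from_rotvec(s["ee_rot"]).as_matrix();T[:3,3]=s["position"];T=T@p["T_tool_cam"]
a=arm.get_image("wrist");b=arm.get_image("side")[185:325,280:450]
cv2.imwrite("pics/m1.png",np.hstack([cv2.resize(a[120:440,160:480],(400,400)),cv2.resize(b,(400,400))]))
for P in(F(-.047,.076,.01),tip(1.05,.076),tip(.04,.076)): print(((proj(p,W(P,POSE),T)-[160,120])*1.25).round(),((proj(arm.camera_params("side"),W(P,POSE))-[280,185])*[400/170,400/140]+[400,0]).round())
E
```

```text
0.0072741009186496645 [-0.45  0.33  0.23  2.53  2.93  0.48 -1.59]
fingertips u,y,n mm [-82.3  75.5  70.5]
t 6.62 pos [0.5621 0.0303 0.1372] force [0.3 0.3 0.4] -> xyz [-0.409  0.008  0.945] twist [ 0.006 -0.018  0.007]
[200. 205.] [494. 172.]
[200. 286.] [507. 125.]
[200. 352.] [544.  79.]
```

View pics/m1.png

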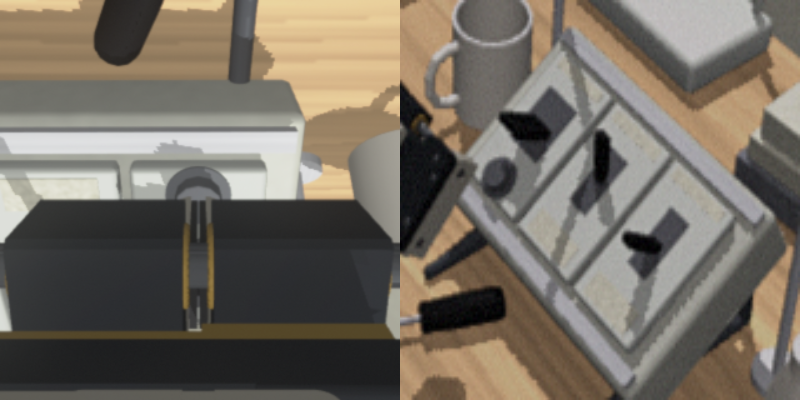

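Lever is down at (505,122), matching the prediction for 1.05 rad, and the button is out again. Now I'll slip the closed fingertips under the lever.

```bash
python3 st.py -40 22 15
```

```text
0.00523324150813899 [-0.45  0.33  0.23  2.52  2.93  0.48 -1.59]
fingertips u,y,n mm [-79.5  76.   69.1]
t 6.72 pos [0.5651 0.0309 0.1374] force [ 0.4 -0.1 -0.1] -> xyz [-0.433 -0.001  0.929] twist [ 0.007 -0.004  0.009]
```

Request:
jog_arm(
  moves=[
    {"xyz": [-0.2,0,0.5],"twist": [0,0,0],"grip": 1},
    {"xyz": [-0.43,0,0.93],"twist": [0,0,0],"grip": 1},
    {"xyz": [-0.43,0,0.93],"twist": [0,0,0],"grip": 1},
    {"xyz": [-0.43,0,0.93],"twist": [0,0,0],"grip": 1},
  ],
)

```text
clock: 7.22
position: [0.6222, 0.0309, 0.1148]
ee_rot: [-0.013, 2.359, 0.004]
force: [-0.1, 1.0, 0.5]
width: 0.009
```

```bash
python3 st.py 0 22 15;python3 st.py 12 22 15
```

```text
0.009312792289907642 [-0.38  0.44  0.2   2.41  2.99  0.47 -1.63]
fingertips u,y,n mm [-41.4  75.4  21. ]
t 7.22 pos [0.6222 0.0309 0.1148] force [-0.1  1.   0.5] -> xyz [-0.671  0.009  0.161] twist [-0.    -0.018  0.009]
0.009312792289907642 [-0.38  0.44  0.2   2.41  2.99  0.47 -1.63]
fingertips u,y,n mm [-41.4  75.4  21. ]
t 7.22 pos [0.6222 0.0309 0.1148] force [-0.1  1.   0.5] -> xyz [-0.865  0.009  0.212] twist [-0.    -0.018  0.009]
```

Request:
jog_arm(
  moves=[
    {"xyz": [-0.22,0.01,0.05],"twist": [0,0,0],"grip": 1},
    {"xyz": [-0.45,0.01,0.11],"twist": [0,0,0],"grip": 1},
    {"xyz": [-0.67,0.01,0.16],"twist": [0,0,0],"grip": 1},
    {"xyz": [-0.67,0.01,0.16],"twist": [0,0,0],"grip": 1},
  ],
)

```text
clock: 7.72
position: [0.658, 0.0323, 0.1377]
ee_rot: [-0.014, 2.357, 0.005]
force: [0.5, 0.3, 0.5]
width: 0.002
```

```bash
python3 st.py 9 22 15;python3 st.py 12 22 15
```

```text
0.0019864071912719097 [-0.38  0.42  0.22  2.31  3.    0.36 -1.62]
fingertips u,y,n mm [ 1.1 76.4 22.9]
t 7.72 pos [0.658  0.0323 0.1377] force [0.5 0.3 0.5] -> xyz [-0.123 -0.007  0.049] twist [ 0.004 -0.005  0.008]
0.0019864071912719097 [-0.38  0.42  0.22  2.31  3.    0.36 -1.62]
fingertips u,y,n mm [ 1.1 76.4 22.9]
t 7.72 pos [0.658  0.0323 0.1377] force [0.5 0.3 0.5] -> xyz [-0.171 -0.007  0.062] twist [ 0.004 -0.005  0.008]
```

Request:
jog_arm(
  moves=[
    {"xyz": [-0.08,0,0.03],"twist": [0,0,0],"grip": 1},
    {"xyz": [-0.17,0,0.06],"twist": [0,0,0],"grip": 1},
    {"xyz": [-0.17,0,0.06],"twist": [0,0,0],"grip": 1},
  ],
)

```text
clock: 8.1
position: [0.6675, 0.0323, 0.1416]
ee_rot: [-0.014, 2.358, 0.005]
force: [-1.6, -0.6, -0.2]
width: 0.004
```

```bash
python3 st.py 16 22 15; python3 - <<'E'
from h import *
from cell import arm
a=arm.get_image("top")[150:270,240:440];b=arm.get_image("side")[160:325,260:450]
cv2.imwrite("pics/m2.png",np.hstack([cv2.resize(cv2.convertScaleAbs(a,alpha=1.5),(400,300)),cv2.resize(b,(400,300))]))
E
```

```text
0.0036817947030630934 [-0.37  0.42  0.22  2.29  3.    0.34 -1.61]
fingertips u,y,n mm [11.2 76.4 21.6]
t 8.1 pos [0.6675 0.0323 0.1416] force [-1.6 -0.6 -0.2] -> xyz [-0.078 -0.006  0.014] twist [ 0.003 -0.013  0.008]
```

View pics/m2.png

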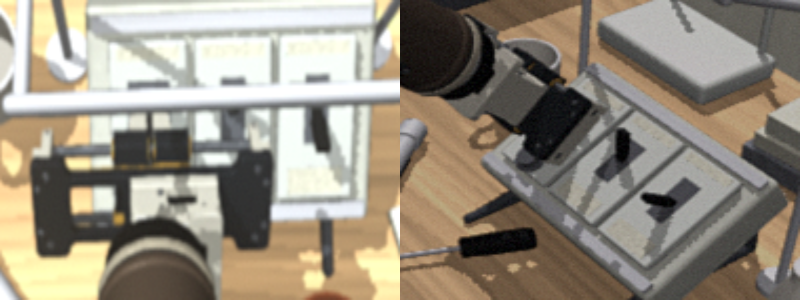

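Request:
jog_arm(
  moves=[
    {"xyz": [-0.04,0,0.01],"twist": [0,0,0],"grip": 1},
    {"xyz": [-0.04,0,0.01],"twist": [0,0,0],"grip": 1},
  ],
)

```text
clock: 8.45
position: [0.6682, 0.0322, 0.1418]
ee_rot: [-0.014, 2.361, 0.004]
force: [-5.8, -0.8, -2.2]
width: 0.006
```

```bash
python3 st.py 16 22 15
```

```text
0.006475652504926018 [-0.37  0.42  0.22  2.29  3.    0.33 -1.61]
fingertips u,y,n mm [11.9 76.3 21.4]
t 8.45 pos [0.6682 0.0322 0.1418] force [-5.8 -0.8 -2.2] -> xyz [-0.068 -0.005  0.007] twist [ 0.002 -0.03   0.01 ]
```

Request:
jog_arm(
  moves=[
    {"xyz": [-0.04,0,0.01],"twist": [0,0,0],"grip": 1},
    {"xyz": [-0.04,0,0.01],"twist": [0,0,0],"grip": 1},
  ],
)

```text
clock: 8.7
position: [0.6687, 0.0323, 0.1418]
ee_rot: [-0.014, 2.365, 0.004]
force: [-10.6, -0.1, -2.2]
width: 0.009
```

```bash
python3 st.py 16 22 15
```

```text
0.008779069236663615 [-0.37  0.42  0.23  2.28  3.    0.32 -1.61]
fingertips u,y,n mm [12.3 76.3 21.1]
t 8.7 pos [0.6687 0.0323 0.1418] force [-10.6  -0.1  -2.2] -> xyz [-0.061 -0.006  0.001] twist [ 0.002 -0.049  0.013]
```

Request:
jog_arm(
  moves=[
    {"xyz": [-0.06,0,0],"twist": [0,0,0],"grip": 1},
    {"xyz": [-0.06,0,0],"twist": [0,0,0],"grip": 1},
    {"xyz": [-0.06,0,0],"twist": [0,0,0],"grip": 1},
  ],
)

```text
clock: 9.07
position: [0.6691, 0.0322, 0.1422]
ee_rot: [-0.015, 2.37, 0.004]
force: [-13.7, 0.2, -5.6]
width: 0.007
```

```bash
python3 st.py -30 22 15;python3 st.py -75 70 15
```

```text
0.007008685995904901 [-0.37  0.42  0.23  2.28  3.    0.31 -1.61]
fingertips u,y,n mm [12.8 76.3 21.3]
t 9.07 pos [0.6691 0.0322 0.1422] force [-13.7   0.2  -5.6] -> xyz [ 0.691 -0.002 -0.187] twist [ 0.001 -0.078  0.016]
0.007008685995904901 [-0.37  0.42  0.23  2.28  3.    0.31 -1.61]
fingertips u,y,n mm [12.8 76.3 21.3]
t 9.07 pos [0.6691 0.0322 0.1422] force [-13.7   0.2  -5.6] -> xyz [ 1.221e+00 -1.000e-03 -1.146e+00] twist [ 0.001 -0.078  0.016]
```

Solid stop at 14 N against the 5–8 N needed, so it should be latched. Backing away down the face and looking.

Request:
jog_arm(
  moves=[
    {"xyz": [0.35,0,-0.1],"twist": [0,0,0],"grip": 1},
    {"xyz": [0.8,0,-0.3],"twist": [0,0,0],"grip": 1},
    {"xyz": [1.2,0,-1.15],"twist": [0,0,0],"grip": 1},
    {"xyz": [1.2,0,-1.6],"twist": [0,0,0],"grip": 1},
    {"xyz": [1.2,0,-1.6],"twist": [0,0,0],"grip": 1},
  ],
)

```text
clock: 9.7
position: [0.5557, 0.0315, 0.1657]
ee_rot: [-0.013, 2.355, 0.007]
force: [0.5, -0.5, 0.1]
width: 0.006
```

```bash
python3 st.py; python3 - <<'E'
from h import *
from cell import arm
b=arm.get_image("side");cv2.imwrite("pics/s3.png",cv2.resize(b[185:325,280:450],None,fx=4,fy=4,interpolation=cv2.INTER_CUBIC))
for q in(.04,.3,1.05): print(q,((proj(arm.camera_params("side"),W(tip(q,.076),POSE))-[280,185])*4).round())
print(arm.observe()["force"],arm.observe()["clock"])
E
```

```text
0.006468697967239906 [-0.52  0.24  0.29  2.52  2.87  0.39 -1.52]
fingertips u,y,n mm [-73.5  76.6  98.4]
0.04 [245. 110.]
0.3 [226. 122.]
1.05 [183. 175.]
[ 1.11835585 -0.03262022  1.37930851] 9.75
```

View pics/s3.png

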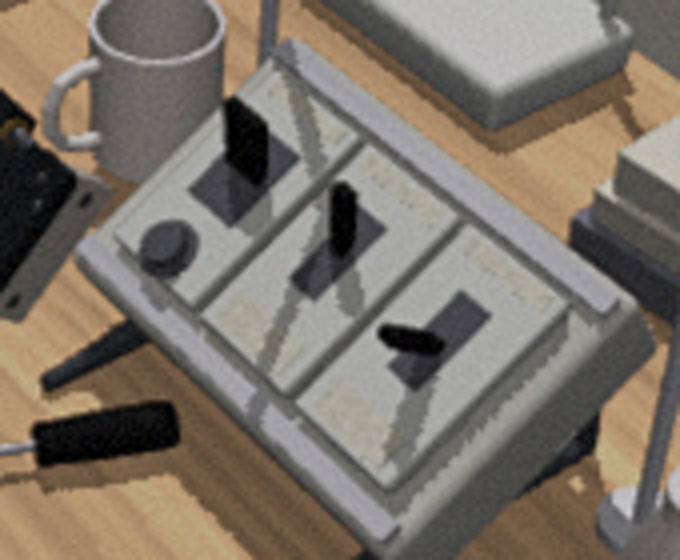

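The wide lever is up with its tip at (246,112), the same as in the starting picture. The button is out at (166,244), both neighbour levers are unchanged, and the hand is clear. Handing in.

```bash
python3 -c "
from cell import arm
print(arm.observe()['dq'].round(3)); print(arm.sign_off())"
```

```text
[ 0.016  0.037 -0.013 -0.023  0.01   0.007 -0.007]
the job is handed in; nothing more can be done
None
```

The safety test is done and handed in at about 9.8 s of the 42 s allowed; `sign_off` gives no verdict.

- **Test:** I pressed the button on the +y end module until it stopped (27 N against the spring's 5.5 N). The picture after backing off showed the wide lever dropped and the button out again.
- **Reset:** I pushed the lever up with the closed fingertips until it met a firm stop (about 14 N), then backed away.
- **Last picture:** The wide lever stands up by itself, in the same place as at the start to within about a pixel, and the button is out. Both neighbouring levers look unchanged and the hand is clear, with the wrist force near zero.
- **Not confirmed:**
  - I did not measure the lever angle.
  - The lever was hidden behind the gripper while I pushed it up, so I judged that push from force and position. Almost no force showed until the stop, where 5–8 N was expected.
  - I did not re-check every small thing on the desk after the move. I saw no contact beyond the button and lever, and no sign of touching the light bar.
- **What went wrong on the way:** My first approach, with the tool straight onto the face, drove joint 6 to its lower limit short of the button. I backed off, turned the wrist over and worked with 15° extra lean.

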